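Fill the tin tray and hold it against the caddy's stop

TASK

Two of the four pockets in the bamboo tray are empty: stand the two spare steel tins in them, leaving the tins already seated where they are. Then push the tray straight back, square against the cork-faced sprung batten at the caddy's foot, and keep pressing it there steadily with about 8 N (the batten then gives to about half its travel) so that I can screw it down: finish while still holding it pressed, and do not let go. Leave everything else on the cabinet alone.

Things in the scene. Friction and masses are not known exactly. Their poses are not given: they have to be found in the camera images.
- caddy: bamboo caddy with a sliding front door, fixed: 120 mm deep (its x), 250 mm wide (its y), 110 mm high. Origin at the centre of its underside on the cabinet top; its +x points from its front towards its back (away from the robot, give or take its yaw). Its front face lies at x = -60 mm; along the foot in front of that stands the sprung batten
- batten (a joint): travel of the sprung cork-faced batten along the caddy's foot, m: 0 at rest (front), growing as it is pushed back along the caddy's +x; it stops hard at 0.016. Springs behind it: about 0.9 N at rest, plus 0.9 N per mm, so 8 N at about 8 mm travel
- batten_face (a point): centre of the batten's flat front face (moves with it): 250 mm wide along the caddy's y, 36 mm high, from 3 to 39 mm above the cabinet top; at rest 97 mm in front of the caddy's origin. Axes as the caddy's
- tray: loose bamboo tray, 70 mm deep (its x), 210 mm long (its y), 30 mm high, about 0.25 kg, standing on the cabinet top (once full, sliding friction takes 2 to 5 N of a push) in front of the batten, 35 to 80 mm from it and roughly square to it. Origin at the centre of its underside; x towards the batten. The four round pockets are in a row along its y, 43 mm wide, 18 mm deep (their floor is 12 mm above the cabinet top), 50 mm apart
- tray_mid (a point): centre of the tray, half-way up (15 mm above its underside); axes as the tray's
- pocket0 (a point): point on the axis of the tray's pocket at y = -75 mm, 37 mm above the tray's underside (7 mm above its top): where the centre of a tin lies when it stands in this pocket
- pocket1 (a point): point on the axis of the tray's pocket at y = -25 mm, 37 mm above the tray's underside (7 mm above its top): where the centre of a tin lies when it stands in this pocket
- pocket2 (a point): point on the axis of the tray's pocket at y = 25 mm, 37 mm above the tray's underside (7 mm above its top): where the centre of a tin lies when it stands in this pocket
- pocket3 (a point): point on the axis of the tray's pocket at y = 75 mm, 37 mm above the tray's underside (7 mm above its top): where the centre of a tin lies when it stands in this pocket
- tin_a_mid (a point): small stainless steel tin with a screw-top lid, 38 mm across, 50 mm high, about 45 g; the point is its centre, 25 mm above its underside, z up. At the start it stands in one of the tray's pockets
- tin_b_mid (a point): small stainless steel tin with a screw-top lid, 38 mm across, 50 mm high, about 45 g; the point is its centre, 25 mm above its underside, z up. At the start it stands in one of the tray's pockets
- spare_a_mid (a point): small stainless steel tin with a screw-top lid, 38 mm across, 50 mm high, about 45 g; the point is its centre, 25 mm above its underside, z up. A spare: at the start it stands on the cabinet top beside the tray
- spare_b_mid (a point): small stainless steel tin with a screw-top lid, 38 mm across, 50 mm high, about 45 g; the point is its centre, 25 mm above its underside, z up. A spare: at the start it stands on the cabinet top beside the tray
- glass_holder: empty clear glass tealight-style holder, 68 mm across, 60 mm high. A bystander, to be left alone; origin at the centre of its underside
- silver_remote: silver aluminium remote, 180 x 42 x 14 mm. A bystander, to be left alone; origin at the centre of its underside
- black_remote: matte black remote, 150 x 40 x 18 mm. A bystander, to be left alone; origin at the centre of its underside
- screwdriver: screwdriver, 180 mm long, lying flat. A bystander, to be left alone; origin on its length
- dish: blue ceramic dish, 70 mm across, 30 mm high. A bystander, to be left alone; origin at the centre of its underside
- succulent: small potted succulent, pot 90 mm across, 80 mm high. A bystander, to be left alone; origin at the centre of its underside

How it is judged:
By the outcome, as a careful person would: the job done as asked, in the order asked, and still so for the second after the job is handed in, while the arm keeps its last pose, push and grip.
It also fails if it takes over 67 s, if anything falls off the work surface, if the arm or the gripper's body presses on something with over 40 N, if the wrist force passes 120 N, or if a joint passes its speed limit or range.

ROBOT

A 6-joint arm with a two-finger parallel gripper is mounted at the origin on the work surface. World frame = base frame: x ahead of the robot, y to its left, z up, the work surface at z = 0. Lengths are in m, angles in rad, forces in N, time in s.
With the tool pointing down it reaches from about 0.3 to 0.775 m from the base axis. Payload 14.6 kg.
Tool frame: the origin (TCP) lies on the centre line of the jaws, within the pads' length; the fingertips stand 11 mm ahead of it and the grasp point (between the pads) lies 8 mm behind it; y points along the fingers, x is the direction in which the jaws open and shut, and the axes are right-handed (so a half turn about y gives the same grasp; the last joint's range is limited). The gripper opens to 94 mm and grips with 3 to 60 N. Pads are 16 mm wide; open, the fingers measure 119 mm over their backs; the gripper's body (75 mm by 177 mm) begins 78 mm behind the grasp point.
Start: joints at [-0.067, 0.3, 1.521, -0, 1.321, -0.067], TCP at [0.55, -0, 0.216] pointing down, gripper open.
Joint ranges: [-3.03, 3.03], [-0.79, 2.21], [0.23, 2.52], [-1.04, 4.18], [0, 3.07], [-2.55, 2.55]. Speed limits (rad/s): [2.22, 2.22, 2.57, 3.14, 3.14, 3.14].

INTERFACE

Orientations are given as [roll, pitch, yaw] about the fixed x, y, z axes, in that order (R = Rz(yaw) Ry(pitch) Rx(roll)).
In Python, from station import ctrl, imaging gives the robot as it stands. The module is installed in compiled form; this text tells all that it offers.
- The arm moves only by the tool apply_moves, never from a script. Its argument "deltas" is a list of rows, each an object with "dp": the shift along the tool's x, y, z in m, a list of three; "roll": the turn about the tool's y in rad; "grip": the closure, from -1 (fully open) to 1 (shut). In form: [{"dp": [tx, ty, tz], "roll": roll, "grip": grip}, ...]. A call has 1 to 10 rows; each row shifts and turns the commanded pose from where the row before left it, along the tool's axes as they then stand; what a row does not reach is not made up. A row lasts 1/8 s, in which the tool goes at most 62.5 mm and 10.7 degrees, less where a joint would pass 70% of its speed; a pose out of reach is approached as far as the arm can. A call with a gripper value outside its range is refused whole. The fingers move at their own pace and stop on an object; "newtons" is the grip in N (left out, the last holds). Time passes only in rows, so rows that do not move let the fingers close. It gives the time, the measured TCP pose, the force and the opening at its end, in the units of the state.
- ctrl.get_obs(): the state, without advancing time (a new reading comes with each control period).
- imaging.camera(name): name is "scene" or "side" or "wrist"; returns the picture (400x640x3 uint8, blue, green, red); there is no depth.
- imaging.camera_info(name): a dict with "K" (3x3 intrinsics, pixels), "world_from_camera" (4x4, takes a point from camera to world coordinates). Camera axes: x right, y down, z forward; pixel columns grow to the right and rows downward; lengths in m; the calibration is good to about 2 mm. A picture is of the moment at which its call begins: read the wrist's pose just before it. camera_info takes no time and is no camera call; for the wrist camera it gives the pose at the moment of the call.
- ctrl.hand_in(): hands the job in, once; it reports no verdict.
The state is a dict: "time_s": time; "qpos": joint angles; "joint_vel": joint speeds; "tau": joint torques, N m; "ee_pos": TCP position; "eef_rot": TCP orientation; "force": force on the tool from outside, world axes, zero at the start; "moment": the same for the moment, N m; "grip_width": finger opening in m.
Only numpy, scipy, OpenCV 4.12 (cv2) and the standard library are available. Lean on these libraries where they do the work, as an engineer would, in place of code of your own. Each camera call takes 0.05 s, during which the arm holds its last target. There are 200 camera calls.

## Working session

There is one attempt and no reset: what is moved stays moved. The work goes in short steps, Python scripts to look and compute and a tool call to move; the robot and the scene stay as the last step left them, time stands still between calls to the robot, and variables do not carry over. Pictures are saved under pics/ and viewed, about 8 in all and at most 12, crops included, and the job is handed in when it is done.

Besides the shell and the picture viewer there is one more tool, called after "Request:" by a JSON object that holds its "op" and its "data", one argument or row to a line. apply_moves: Moves the arm, as the interface text tells. Its arguments: {"type":"object","properties":{"deltas":{"type":"array"},"newtons":{"type":"number"}},"required":["deltas"]}

```bash
mkdir -p pics
python3 - <<'E'
from station import ctrl, imaging
import cv2, numpy as np
o=ctrl.get_obs(); print({k:np.round(v,4).tolist() for k,v in o.items()})
for n in ["scene","side","wrist"]:
    i=imaging.camera_info(n); print(n,np.round(i["K"],1).tolist(),np.round(i["world_from_camera"],4).tolist())
    cv2.imwrite(f"pics/{n}0.png",imaging.camera(n))
E
```

```text
{'time_s': 0.0, 'qpos': [-0.0666, 0.3005, 1.5216, -0.0, 1.3207, -0.0666], 'joint_vel': [-0.0005, 0.0003, -0.0003, -0.0009, -0.0014, -0.0009], 'tau': [-0.0015, -53.1806, -35.2736, 0.0708, 0.0244, -0.0], 'ee_pos': [0.5497, 0.0, 0.2159], 'eef_rot': [-1.5708, 0.0012, 0.0], 'force': [0.2525, 0.4677, 0.6628], 'moment': [0.0166, 0.0325, -0.0348], 'grip_width': 0.0936}
scene [[417.6, 0.0, 317.1], [0.0, 417.6, 197.5], [0.0, 0.0, 1.0]] [[-0.418, 0.7343, -0.5348, 1.2223], [0.9084, 0.3451, -0.2362, 0.2718], [0.0111, -0.5845, -0.8113, 1.0035], [0.0, 0.0, 0.0, 1.0]]
side [[486.2, 0.0, 323.3], [0.0, 486.2, 198.5], [0.0, 0.0, 1.0]] [[0.9772, -0.1071, 0.1833, 0.3591], [-0.2122, -0.5071, 0.8354, -1.047], [0.0035, -0.8552, -0.5183, 0.7238], [0.0, 0.0, 0.0, 1.0]]
wrist [[345.8, 0.0, 318.8], [0.0, 345.8, 202.6], [0.0, 0.0, 1.0]] [[1.0, -0.0001, -0.0012, 0.551], [-0.0004, -0.9648, -0.2631, 0.0776], [-0.0011, 0.2631, -0.9648, 0.3837], [0.0, 0.0, 0.0, 1.0]]
```

View pics/scene0.png

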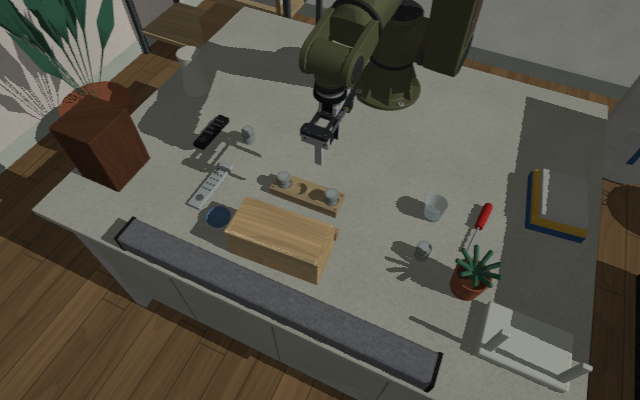

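View pics/side0.png

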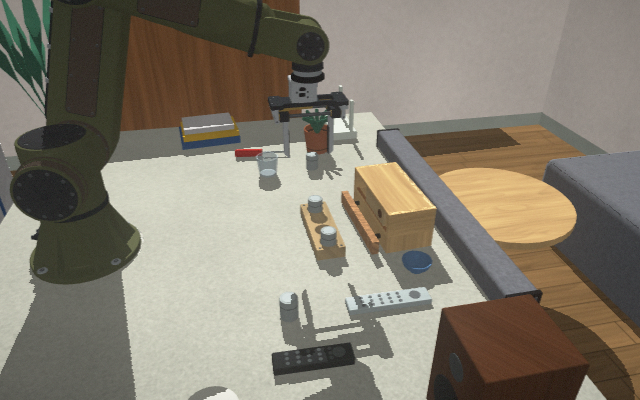

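View pics/wrist0.png

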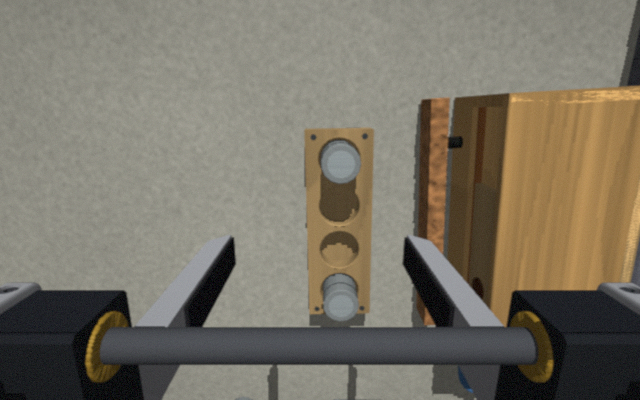

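The scene view shows the tray, with tins in its two end pockets, in front of the batten. The spares are at (248,134) and (423,250) there, and at (289,306) and (312,159) in the side view. In the wrist view the empty middle pockets are at about (340,204) and (340,248), and the tray's top corners are at (305,129), (373,128), (309,315) and (370,313).

```bash
cat > h.py <<'E'
import numpy as np, cv2
from station import ctrl, imaging
def ray(i,p):
    K=np.array(i["K"]);T=np.array(i["world_from_camera"])
    d=T[:3,:3]@np.linalg.solve(K,[p[0],p[1],1.]); return T[:3,3],d/np.linalg.norm(d)
def onz(i,p,z):
    c,d=ray(i,p); return c+d*(z-c[2])/d[2]
def tri(a,b):
    A=np.zeros((3,3));v=np.zeros(3)
    for c,d in (a,b):
        M=np.eye(3)-np.outer(d,d);A+=M;v+=M@c
    return np.linalg.solve(A,v)
E
python3 - <<'E'
from h import *
I={n:imaging.camera_info(n) for n in("scene","side","wrist")}
print("tray",[np.round(onz(I["wrist"],p,.03),4)[:2].tolist() for p in[(305,129),(373,128),(309,315),(370,313)]])
print("lids",[np.round(onz(I["wrist"],p,.062),4)[:2].tolist() for p in[(341,161),(341,305)]])
print("batten top front",[np.round(onz(I["wrist"],p,.039),4)[:2].tolist() for p in[(421,99),(419,300)]])
for s,d in(((248,134),(289,306)),((423,250),(312,159))):
    print("spare",np.round(tri(ray(I["scene"],s),ray(I["side"],d)),4),np.round(onz(I["scene"],s,.025),4),np.round(onz(I["side"],d,.025),4))
# crop composite
w=cv2.imread("pics/wrist0.png");s=cv2.imread("pics/scene0.png");d=cv2.imread("pics/side0.png")
r=lambda im,x,y,a:cv2.resize(im[y:y+a,x:x+a],(280,280),interpolation=cv2.INTER_CUBIC)
top=np.hstack([r(s,218,104,60),r(s,393,220,60)]);bot=np.hstack([r(d,259,276,60),r(d,282,129,60)])
cv2.imwrite("pics/crop0.png",np.vstack([top,bot]))
E
```

```text
tray [[0.5368, 0.0576], [0.6049, 0.0586], [0.5392, -0.1544], [0.6101, -0.1517]]
lids [[0.5714, 0.0301], [0.5739, -0.1215]]
batten top front [[0.6483, 0.0862], [0.6627, -0.1294]]
spare [ 0.447  -0.3197  0.0282] [ 0.4425 -0.3213  0.025 ] [ 0.4488 -0.3179  0.025 ]
spare [0.6195 0.3127 0.0322] [0.6139 0.3134 0.025 ] [0.6228 0.3253 0.025 ]
```

View pics/crop0.png

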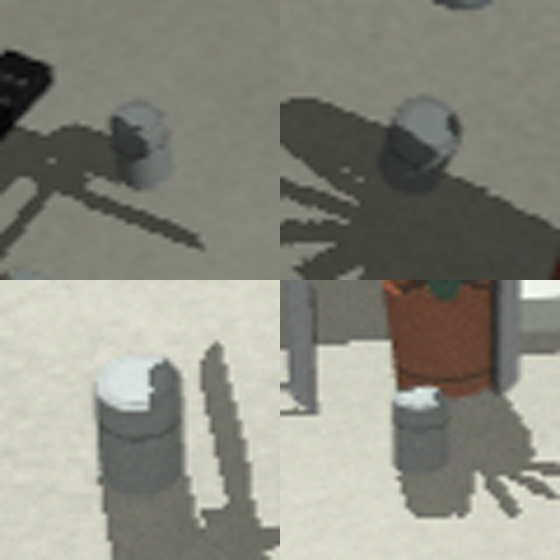

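The crops give the spares' lid centres: scene (247.6,129.1) and (424.3,246.4), side (288.6,297.9) and (312.2,154.3). In the side view the pot stands just behind spare B.

Run:
```python
from h import *
I={n:imaging.camera_info(n) for n in("scene","side","wrist")}
for s,d in(((247.6,129.1),(288.6,297.9)),((424.3,246.4),(312.2,154.3))):
    print("lid",np.round(tri(ray(I["scene"],s),ray(I["side"],d)),4),np.round(onz(I["scene"],s,.05),4),np.round(onz(I["side"],d,.05),4))
for n,c,p,z in(("pot","scene",(470,272),.08),("pot","side",(317,128),.08),("glass","scene",(436,199),.06),("glass","side",(268,155),.06),("black","scene",(201,147),.018),("black","scene",(223,117),.018),("silver","scene",(226,168),.014),("silver","scene",(196,206),.014),("scr","scene",(487,207),.01),("scr","scene",(468,245),.01),("plant","scene",(478,262),.12),("plant","side",(317,118),.12)):
    print(n,c,np.round(onz(I[c],p,z),3))
```

```text
lid [ 0.4466 -0.3189  0.0497] [ 0.4443 -0.3182  0.05  ] [ 0.4483 -0.3212  0.05  ]
lid [0.6194 0.3117 0.0496] [0.6177 0.3124 0.05  ] [0.6203 0.3084 0.05  ]
pot scene [0.658 0.432 0.08 ]
pot side [0.663 0.441 0.08 ]
glass scene [0.464 0.299 0.06 ]
glass side [0.482 0.312 0.06 ]
black scene [ 0.55  -0.431  0.018]
black scene [ 0.404 -0.441  0.018]
silver scene [ 0.588 -0.316  0.014]
silver scene [ 0.745 -0.318  0.014]
scr scene [0.389 0.443 0.01 ]
scr scene [0.538 0.421 0.01 ]
plant scene [0.649 0.436 0.12 ]
plant side [0.661 0.431 0.12 ]
```

Request:
{"op": "apply_moves", "data": {
  "deltas": [
    {"dp": [-0.017,0.011,-0.053],"roll": 0,"grip": -1},
    {"dp": [-0.017,0.011,-0.053],"roll": 0,"grip": -1},
    {"dp": [-0.017,0.011,-0.053],"roll": 0,"grip": -1},
    {"dp": [-0.017,0.011,-0.053],"roll": 0,"grip": -1},
    {"dp": [-0.017,0.011,-0.053],"roll": 0,"grip": -1},
    {"dp": [-0.018,0.011,-0.054],"roll": 0,"grip": -1},
    {"dp": [0,0,0],"roll": 0,"grip": -1},
    {"dp": [0,0,0],"roll": 0,"grip": -1}
  ],
  "newtons": 10
}}

```text
time_s: 1.15
ee_pos: [0.447, -0.3186, 0.1503]
eef_rot: [-1.57, 0.0, -0.0]
force: [-0.3, -0.4, -0.6]
grip_width: 0.0941
```

Run:
```python
from h import *
o=ctrl.get_obs();i=imaging.camera_info("wrist");im=imaging.camera("wrist")
print(o["time_s"],o["ee_pos"],o["eef_rot"])
T=np.array(i["world_from_camera"]);K=np.array(i["K"])
def proj(p):
    q=K@(T[:3,:3].T@(np.array(p)-T[:3,3]));return q[:2]/q[2]
print(proj([.4466,-.319,.05]),proj([.4466+.019,-.319,.05]),proj([.4466,-.319-.019,.05]),proj(o["ee_pos"]))
cv2.imwrite("pics/w1.png",im)
```

```text
1.15 [ 0.44704013 -0.31863895  0.15032574] [-1.57033282e+00  2.29842688e-04 -3.61941537e-04]
[317.06198267 208.44513932] [340.59831936 208.4312537 ] [317.10895056 230.65239298] [316.90943581 260.89554746]
```

View pics/w1.png

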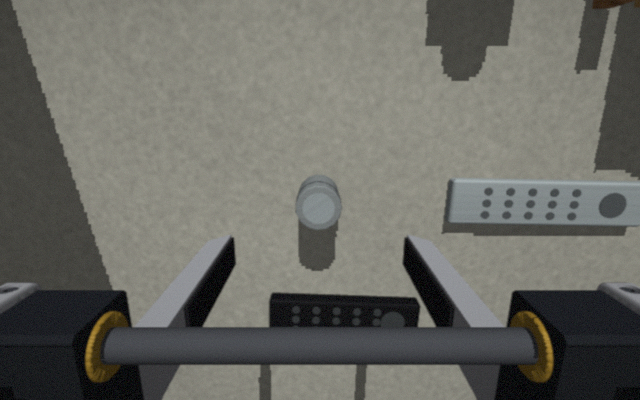

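The lid of spare A is at (319,207), within 2 px of the prediction. I'll descend with a 1 mm correction and grip.

Request:
{"op": "apply_moves", "data": {
  "deltas": [
    {"dp": [0.001,0.03,0.0006],"roll": 0,"grip": -1},
    {"dp": [0,0.03,0],"roll": 0,"grip": -1},
    {"dp": [0,0.03,0],"roll": 0,"grip": -1},
    {"dp": [0,0.024,0],"roll": 0,"grip": -1},
    {"dp": [0,0,0],"roll": 0,"grip": 0.2},
    {"dp": [0,0,0],"roll": 0,"grip": 1},
    {"dp": [0,0,0],"roll": 0,"grip": 1},
    {"dp": [0,0,0],"roll": 0,"grip": 1},
    {"dp": [0,0,0],"roll": 0,"grip": 1},
    {"dp": [0,0,0],"roll": 0,"grip": 1}
  ],
  "newtons": 12
}}

```text
time_s: 2.45
ee_pos: [0.448, -0.3184, 0.0366]
eef_rot: [-1.571, -0.0, -0.0]
force: [-0.2, 0.0, -0.2]
grip_width: 0.0378
```

Request:
{"op": "apply_moves", "data": {
  "deltas": [
    {"dp": [0,-0.038,0],"roll": 0,"grip": 1},
    {"dp": [0,-0.038,0],"roll": 0,"grip": 1},
    {"dp": [0,-0.038,0],"roll": 0,"grip": 1},
    {"dp": [0.025,0,0.034],"roll": 0,"grip": 1},
    {"dp": [0.025,0,0.034],"roll": 0,"grip": 1},
    {"dp": [0.025,0,0.034],"roll": 0,"grip": 1},
    {"dp": [0.025,0,0.034],"roll": 0,"grip": 1},
    {"dp": [0.025,0,0.033],"roll": 0,"grip": 1},
    {"dp": [0,0,0],"roll": 0,"grip": 1},
    {"dp": [0,0,0],"roll": 0,"grip": 1}
  ]
}}

```text
time_s: 3.7
ee_pos: [0.5727, -0.1497, 0.1502]
eef_rot: [-1.571, 0.001, 0.0]
force: [-0.0, -1.3, -0.9]
grip_width: 0.0374
```

Run:
```python
from h import *
o=ctrl.get_obs();i=imaging.camera_info("wrist");im=imaging.camera("wrist")
print(o["time_s"],o["ee_pos"],o["grip_width"])
T=np.array(i["world_from_camera"]);K=np.array(i["K"])
def proj(p):
    q=K@(T[:3,:3].T@(np.array(p)-T[:3,3]));return (q[:2]/q[2]).round(1)
a=np.linspace(0,2*np.pi,60)
def circ(x,y,z,r,col): 
    cv2.polylines(big,[np.int32([proj([x+r*np.cos(t),y+r*np.sin(t),z])*2.5 -np.array(off)*2.5 for t in a])],True,col,1)
off=(200,20);big=cv2.resize(im[20:260,200:520],None,fx=2.5,fy=2.5,interpolation=cv2.INTER_CUBIC)
circ(.5731,-.0717,.03,.0215,(0,0,255));circ(.5723,-.0217,.03,.0215,(0,0,255))
circ(.5739,-.1215,.062,.019,(0,255,0));circ(.5714,.0301,.062,.019,(0,255,0))
p=o["ee_pos"];circ(p[0],p[1],p[2]+.014,.019,(255,0,0))
for n,q in(("p1",(.5731,-.0717,.03)),("p2",(.5723,-.0217,.03)),("tb",(.5739,-.1215,.062))):print(n,proj(q))
cv2.imwrite("pics/w2.png",big);cv2.imwrite("pics/w2raw.png",im)
```

```text
3.7 [ 0.57267015 -0.14968247  0.15021884] 0.037384558095075716
p1 [318.2 107.8]
p2 [317.1  40.1]
tb [319.2 176.5]
```

View pics/w2.png

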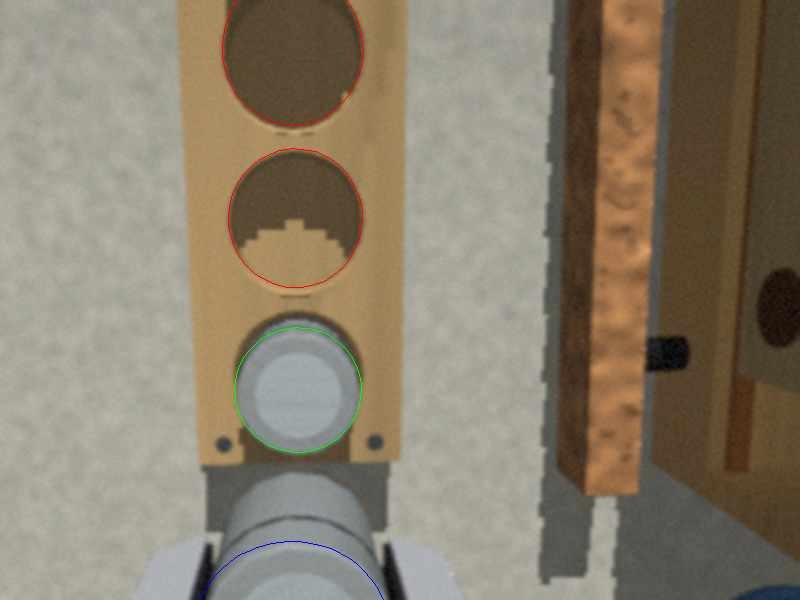

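The red predicted rims fit both empty pockets within about 1 mm, and the blue circle fits the held lid. Next I'll lower spare A into pocket1.

Request:
{"op": "apply_moves", "data": {
  "deltas": [
    {"dp": [0,0,0.04],"roll": 0,"grip": 1},
    {"dp": [0.0004,0,0.038],"roll": 0,"grip": 1},
    {"dp": [0,0.03,0],"roll": 0,"grip": 1},
    {"dp": [0,0.03,0],"roll": 0,"grip": 1},
    {"dp": [0,0.02,0],"roll": 0,"grip": 1},
    {"dp": [0,0.01,0],"roll": 0,"grip": 1},
    {"dp": [0,0.01,0],"roll": 0,"grip": 1},
    {"dp": [0,0,0],"roll": 0,"grip": 1}
  ]
}}

```text
time_s: 4.75
ee_pos: [0.5732, -0.0716, 0.0503]
eef_rot: [-1.571, 0.0, -0.0]
force: [-0.4, -0.3, -0.8]
grip_width: 0.0373
```

Request:
{"op": "apply_moves", "data": {
  "deltas": [
    {"dp": [0,0.001,0],"roll": 0,"grip": 1},
    {"dp": [0,0,0],"roll": 0,"grip": -0.4},
    {"dp": [0,0,0],"roll": 0,"grip": -0.4},
    {"dp": [0,0,0],"roll": 0,"grip": -0.4},
    {"dp": [0,-0.04,0],"roll": 0,"grip": -0.4},
    {"dp": [0,-0.04,0],"roll": 0,"grip": -0.4},
    {"dp": [0,-0.021,0],"roll": 0,"grip": -0.4}
  ]
}}

```text
time_s: 5.62
ee_pos: [0.5739, -0.0715, 0.1528]
eef_rot: [-1.571, -0.003, 0.0]
force: [-0.4, 0.2, 0.7]
grip_width: 0.0657
```

Request:
{"op": "apply_moves", "data": {
  "deltas": [
    {"dp": [0.006,0,0.048],"roll": 0,"grip": -1},
    {"dp": [0.006,0,0.048],"roll": 0,"grip": -1},
    {"dp": [0.006,0,0.048],"roll": 0,"grip": -1},
    {"dp": [0.006,0,0.048],"roll": 0,"grip": -1},
    {"dp": [0.006,0,0.048],"roll": 0,"grip": -1},
    {"dp": [0.006,0,0.048],"roll": 0,"grip": -1},
    {"dp": [0.006,0,0.048],"roll": 0,"grip": -1},
    {"dp": [0.0042,0,0.0473],"roll": 0,"grip": -1},
    {"dp": [0,0,0],"roll": 0,"grip": -1},
    {"dp": [0,0,0],"roll": 0,"grip": -1}
  ]
}}

```text
time_s: 6.88
ee_pos: [0.6195, 0.3114, 0.1502]
eef_rot: [-1.571, 0.0, -0.0]
force: [0.1, -1.6, -1.1]
grip_width: 0.094
```

Run:
```python
from h import *
o=ctrl.get_obs();i=imaging.camera_info("wrist");im=imaging.camera("wrist");s=imaging.camera("side")
print(o["time_s"],o["ee_pos"],o["grip_width"])
T=np.array(i["world_from_camera"]);K=np.array(i["K"])
def proj(p):
    q=K@(T[:3,:3].T@(np.array(p)-T[:3,3]));return (q[:2]/q[2]).round(1)
a=np.linspace(0,2*np.pi,60)
cv2.polylines(im,[np.int32([proj([.6194+.019*np.cos(t),.3117+.019*np.sin(t),.05]) for t in a])],True,(0,0,255),1)
print(proj([.6194,.3117,.05]),proj([.6294,.3117,.05]))
r=lambda m,x,y,w,h,f:cv2.resize(m[y:y+h,x:x+w],None,fx=f,fy=f,interpolation=cv2.INTER_CUBIC)
cv2.imwrite("pics/w3.png",np.hstack([r(im,220,100,200,280,2),r(s,280,170,112,140,4)]))
```

```text
6.875 [0.61954596 0.31135323 0.15021862] 0.09396609122600119
[317.5 207.6] [329.9 207.6]
```

View pics/w3.png

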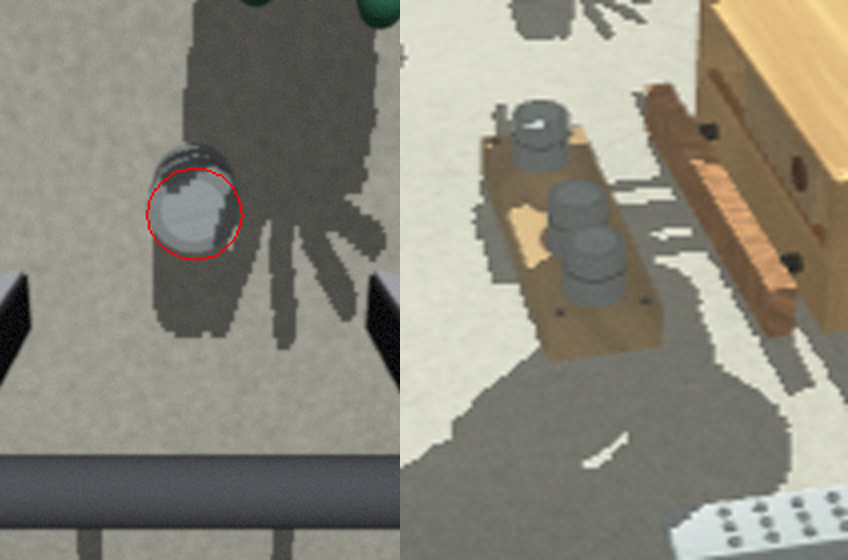

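Spare A stands seated in pocket1. Spare B's lid matches its prediction within about 1 px, so I'll pick it up.

Request:
{"op": "apply_moves", "data": {
  "deltas": [
    {"dp": [0,0.03,0.001],"roll": 0,"grip": -1},
    {"dp": [0,0.03,0],"roll": 0,"grip": -1},
    {"dp": [0,0.03,0],"roll": 0,"grip": -1},
    {"dp": [0,0.024,0],"roll": 0,"grip": -1},
    {"dp": [0,0,0],"roll": 0,"grip": 0.2},
    {"dp": [0,0,0],"roll": 0,"grip": 1},
    {"dp": [0,0,0],"roll": 0,"grip": 1},
    {"dp": [0,0,0],"roll": 0,"grip": 1},
    {"dp": [0,0,0],"roll": 0,"grip": 1},
    {"dp": [0,0,0],"roll": 0,"grip": 1}
  ]
}}

```text
time_s: 8.22
ee_pos: [0.6195, 0.313, 0.0365]
eef_rot: [-1.571, 0.0, 0.0]
force: [1.0, 0.0, 1.2]
grip_width: 0.0376
```

Request:
{"op": "apply_moves", "data": {
  "deltas": [
    {"dp": [0,-0.038,0],"roll": 0,"grip": 1},
    {"dp": [0,-0.038,0],"roll": 0,"grip": 1},
    {"dp": [0,-0.038,0],"roll": 0,"grip": 1},
    {"dp": [-0.007,0,-0.048],"roll": 0,"grip": 1},
    {"dp": [-0.007,0,-0.048],"roll": 0,"grip": 1},
    {"dp": [-0.007,0,-0.048],"roll": 0,"grip": 1},
    {"dp": [-0.007,0,-0.048],"roll": 0,"grip": 1},
    {"dp": [-0.007,0,-0.048],"roll": 0,"grip": 1},
    {"dp": [-0.007,0,-0.048],"roll": 0,"grip": 1},
    {"dp": [-0.005,0,-0.0465],"roll": 0,"grip": 1}
  ]
}}

```text
time_s: 9.48
ee_pos: [0.5722, -0.0231, 0.1506]
eef_rot: [-1.571, -0.0, -0.0]
force: [0.1, -0.4, 0.0]
grip_width: 0.0375
```

Request:
{"op": "apply_moves", "data": {
  "deltas": [
    {"dp": [0,0,0],"roll": 0,"grip": 1},
    {"dp": [0,0,0],"roll": 0,"grip": 1}
  ]
}}

```text
time_s: 9.72
ee_pos: [0.5727, -0.0212, 0.1505]
eef_rot: [-1.571, -0.0, -0.0]
force: [-0.2, 0.5, -0.4]
grip_width: 0.0372
```

Run:
```python
from h import *
o=ctrl.get_obs();i=imaging.camera_info("wrist");im=imaging.camera("wrist")
print(o["time_s"],o["ee_pos"],o["grip_width"])
T=np.array(i["world_from_camera"]);K=np.array(i["K"])
def proj(p):
    q=K@(T[:3,:3].T@(np.array(p)-T[:3,3]));return (q[:2]/q[2]).round(1)
a=np.linspace(0,2*np.pi,60);big=cv2.resize(im,None,fx=2,fy=2,interpolation=cv2.INTER_CUBIC)
def circ(x,y,z,r,col): cv2.polylines(big,[np.int32([proj([x+r*np.cos(t),y+r*np.sin(t),z])*2 for t in a])],True,col,1)
circ(.5723,-.0217,.03,.0215,(0,0,255));circ(.5731,-.0717,.062,.019,(0,255,0));circ(.5714,.0301,.062,.019,(0,255,0))
p=o["ee_pos"];circ(p[0],p[1],p[2]+.014,.019,(255,0,0))
cv2.imwrite("pics/w4.png",big[100:700,340:1100])
```

```text
9.725 [ 0.57265272 -0.02118921  0.15050454] 0.03719653453735901
```

View pics/w4.png

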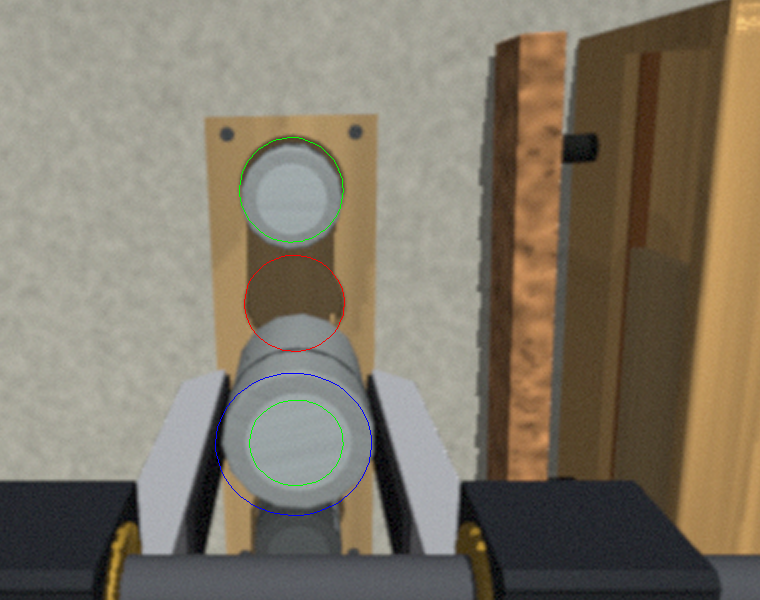

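Spare B is held about 1.6 mm towards +y of the TCP: its lid centre is at (296,437) in the crop against (294,444) for the blue circle. I'll correct by -2.5 mm in y and lower it.

Request:
{"op": "apply_moves", "data": {
  "deltas": [
    {"dp": [-0.0008,0,-0.0025],"roll": 0,"grip": 1},
    {"dp": [0,0.03,0],"roll": 0,"grip": 1},
    {"dp": [0,0.03,0],"roll": 0,"grip": 1},
    {"dp": [0,0.015,0],"roll": 0,"grip": 1},
    {"dp": [0,0.01,0],"roll": 0,"grip": 1},
    {"dp": [0,0.005,0],"roll": 0,"grip": 1},
    {"dp": [0,0,0],"roll": 0,"grip": 1}
  ]
}}

```text
time_s: 10.65
ee_pos: [0.572, -0.0241, 0.0608]
eef_rot: [-1.571, -0.0, 0.0]
force: [-0.7, 0.4, -0.7]
grip_width: 0.0374
```

Request:
{"op": "apply_moves", "data": {
  "deltas": [
    {"dp": [0,0.006,0],"roll": 0,"grip": 1},
    {"dp": [0,0.005,0],"roll": 0,"grip": 1},
    {"dp": [0,0,0],"roll": 0,"grip": 1}
  ]
}}

```text
time_s: 11.02
ee_pos: [0.5716, -0.0241, 0.049]
eef_rot: [-1.571, 0.001, 0.0]
force: [0.0, 0.0, -0.8]
grip_width: 0.0373
```

Request:
{"op": "apply_moves", "data": {
  "deltas": [
    {"dp": [0,0,0],"roll": 0,"grip": -0.4},
    {"dp": [0,0,0],"roll": 0,"grip": -0.4},
    {"dp": [0,0,0],"roll": 0,"grip": -0.4},
    {"dp": [0,-0.035,0],"roll": 0,"grip": -0.4},
    {"dp": [0,-0.035,0],"roll": 0,"grip": -0.4},
    {"dp": [0,-0.031,0],"roll": 0,"grip": -0.4},
    {"dp": [-0.04,0,-0.008],"roll": 0,"grip": -1},
    {"dp": [-0.04,0,-0.008],"roll": 0,"grip": -1},
    {"dp": [-0.04,0,-0.007],"roll": 0,"grip": -1},
    {"dp": [-0.015,0,0],"roll": -0.175,"grip": -1}
  ]
}}

```text
time_s: 12.28
ee_pos: [0.4352, -0.0474, 0.1507]
eef_rot: [-1.571, -0.0, 0.177]
force: [0.1, 0.0, 0.3]
grip_width: 0.0936
```

Request:
{"op": "apply_moves", "data": {
  "deltas": [
    {"dp": [0,0,0],"roll": -0.175,"grip": -1},
    {"dp": [0,0,0],"roll": -0.175,"grip": -1},
    {"dp": [0,0,0],"roll": -0.175,"grip": -1},
    {"dp": [0,0,0],"roll": -0.175,"grip": -1},
    {"dp": [0,0,0],"roll": -0.175,"grip": -1},
    {"dp": [0,0,0],"roll": -0.175,"grip": -1},
    {"dp": [0,0,0],"roll": -0.175,"grip": -1},
    {"dp": [0,0,0],"roll": -0.175,"grip": -1},
    {"dp": [0,0,0],"roll": -0.01,"grip": -1},
    {"dp": [0,0,0],"roll": 0,"grip": -1}
  ]
}}

```text
time_s: 13.52
ee_pos: [0.4368, -0.0471, 0.1505]
eef_rot: [-1.571, 0.0, 1.581]
force: [0.0, -0.5, 0.2]
grip_width: 0.0937
```

Run:
```python
from h import *
o=ctrl.get_obs();i=imaging.camera_info("wrist");im=imaging.camera("wrist")
print(o["time_s"],o["ee_pos"],o["eef_rot"],o["qpos"],np.round(i["world_from_camera"],4).tolist())
cv2.imwrite("pics/w5.png",im)
```

```text
13.525 [ 0.43677208 -0.04709448  0.15049269] [-1.57085400e+00  1.21136490e-05  1.58135772e+00] [-1.90819106e-01  1.25016155e-01  1.89704334e+00 -3.70598379e-07
  1.11947423e+00 -1.77217666e+00] [[-0.0102, 0.9644, 0.2642, 0.361], [0.9999, 0.0095, 0.0037, -0.0471], [0.0011, 0.2643, -0.9645, 0.3182], [0.0, 0.0, 0.0, 1.0]]
```

View pics/w5.png

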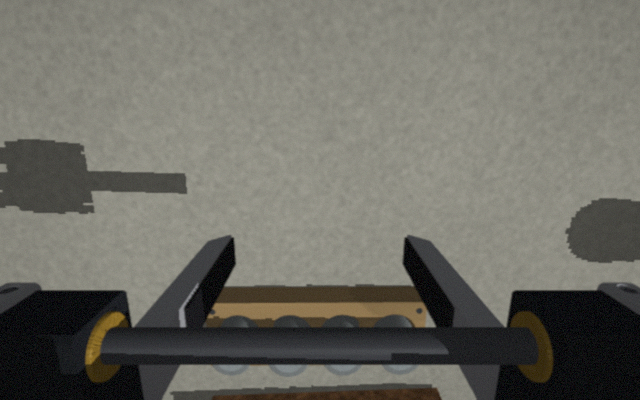

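All four tins are standing in the tray, at crop rows of about 345 and columns 232 to 398. The tray's front edge is near row 290. Now I'll fit the batten's edge from the saved wrist picture.

Run:
```python
from h import *
im=cv2.imread("pics/w2raw.png");g=cv2.GaussianBlur(im,(1,5),0)[:,:,2].astype(float)
# camera pose at w2: fixed offset from the TCP with yaw 0
off=np.array([.5510-.5497,.0776,.1678]);c=np.array([.57267,-.14968,.15022])+off
i=dict(imaging.camera_info("wrist"));T=np.eye(4)
T[:3,:3]=[[1,0,0],[0,-.9648,-.2631],[0,.2631,-.9648]];T[:3,3]=c;i["world_from_camera"]=T
def fit(lo,hi,z,sgn,r0,r1,nm):
    P=[]
    for r in range(r0,r1):
        d=sgn*(g[r,lo+2:hi]-g[r,lo:hi-2]);P.append(onz(i,(lo+1+d.argmax(),r),z)[:2])
    P=np.array(P)
    for _ in range(4):
        k=np.polyfit(P[:,1],P[:,0],1);e=np.abs(np.polyval(k,P[:,1])-P[:,0]);P=P[e<=max(.0015,2*np.median(e))]
    print(nm,"yaw",round(-k[0],4),"x at y=-.047",round(np.polyval(k,-.047),4),"y",P[:,1].min().round(3),P[:,1].max().round(3),"sd",e.std().round(4),len(P))
fit(428,450,.039,1,22,215,"batten front top")
fit(266,286,.03,1,22,200,"tray front")
fit(352,368,.03,-1,22,200,"tray back")
w=imaging.camera_info("wrist")
print("tray front edge lower/upper now",[np.round(onz(w,(x,y),.03),4)[:2].tolist() for x,y in((240,302),(400,302))],[np.round(onz(w,(x,y),.0),4)[:2].tolist() for x,y in((240,288),(400,288))])
```

```text
batten front top yaw 0.0535 x at y=-.047 0.6653 y -0.158 -0.011 sd 0.0001 193
tray front yaw 0.0183 x at y=-.047 0.5375 y -0.137 -0.011 sd 0.0003 121
tray back yaw 0.0426 x at y=-.047 0.6091 y -0.146 -0.009 sd 0.0006 114
tray front edge lower/upper now [[0.5374, -0.1189], [0.5359, 0.0312]] [[0.5396, -0.1255], [0.5379, 0.0382]]
```

Request:
{"op": "apply_moves", "data": {
  "deltas": [
    {"dp": [-0.005,0.03,0],"roll": -0.043,"grip": -1},
    {"dp": [0,0.04,0],"roll": 0,"grip": -1},
    {"dp": [0,0.04,0],"roll": 0,"grip": -1},
    {"dp": [0,0.0235,0],"roll": 0,"grip": -1},
    {"dp": [0,0,-0.03],"roll": 0,"grip": -1},
    {"dp": [0,0,-0.03],"roll": 0,"grip": -1},
    {"dp": [0,0,-0.015],"roll": 0,"grip": -1},
    {"dp": [0,0,0],"roll": 0,"grip": -1},
    {"dp": [0,0,0],"roll": 0,"grip": -1}
  ]
}}

```text
time_s: 14.7
ee_pos: [0.5111, -0.0478, 0.0168]
eef_rot: [-1.57, -0.0, 1.627]
force: [0.3, -0.2, -0.0]
grip_width: 0.0942
```

Request:
{"op": "apply_moves", "data": {
  "deltas": [
    {"dp": [0,0,-0.003],"roll": 0,"grip": -1},
    {"dp": [0,0,-0.003],"roll": 0,"grip": -1},
    {"dp": [0,0,-0.003],"roll": 0,"grip": -1},
    {"dp": [0,0,-0.003],"roll": 0,"grip": -1},
    {"dp": [0,0,-0.003],"roll": 0,"grip": -1},
    {"dp": [0,0,-0.003],"roll": 0,"grip": -1},
    {"dp": [0,0,-0.003],"roll": 0,"grip": -1},
    {"dp": [0,0,-0.003],"roll": 0,"grip": -1}
  ]
}}

```text
time_s: 15.7
ee_pos: [0.5351, -0.0465, 0.0169]
eef_rot: [-1.569, -0.0, 1.628]
force: [-7.9, -0.0, 6.4]
grip_width: 0.0942
```

Request:
{"op": "apply_moves", "data": {
  "deltas": [
    {"dp": [0,0,-0.003],"roll": 0,"grip": -1},
    {"dp": [0,0,-0.003],"roll": 0,"grip": -1},
    {"dp": [0,0,-0.003],"roll": 0,"grip": -1},
    {"dp": [0,0,-0.003],"roll": 0,"grip": -1}
  ]
}}

```text
time_s: 16.2
ee_pos: [0.547, -0.0457, 0.0169]
eef_rot: [-1.569, -0.0, 1.628]
force: [-8.2, -0.8, 6.4]
grip_width: 0.0938
```

Request:
{"op": "apply_moves", "data": {
  "deltas": [
    {"dp": [0,0,-0.003],"roll": 0,"grip": -1},
    {"dp": [0,0,-0.003],"roll": 0,"grip": -1},
    {"dp": [0,0,-0.003],"roll": 0,"grip": -1},
    {"dp": [0,0,-0.003],"roll": 0,"grip": -1}
  ]
}}

```text
time_s: 16.7
ee_pos: [0.5591, -0.0451, 0.0169]
eef_rot: [-1.569, -0.0, 1.628]
force: [-7.5, 0.1, 5.6]
grip_width: 0.0938
```

The upward force of 6 N on the tool means the fingers also press the tray down. I'll ease up slightly while advancing.

Request:
{"op": "apply_moves", "data": {
  "deltas": [
    {"dp": [0,-0.0003,-0.002],"roll": 0,"grip": -1},
    {"dp": [0,-0.0002,-0.002],"roll": 0,"grip": -1}
  ]
}}

```text
time_s: 16.95
ee_pos: [0.5635, -0.0448, 0.0171]
eef_rot: [-1.57, -0.0, 1.628]
force: [-2.2, 0.5, -1.5]
grip_width: 0.0939
```

Request:
{"op": "apply_moves", "data": {
  "deltas": [
    {"dp": [0,0.0001,-0.003],"roll": 0,"grip": -1},
    {"dp": [0,0,-0.003],"roll": 0,"grip": -1},
    {"dp": [0,0,-0.003],"roll": 0,"grip": -1},
    {"dp": [0,0,-0.003],"roll": 0,"grip": -1},
    {"dp": [0,0,-0.002],"roll": 0,"grip": -1}
  ]
}}

```text
time_s: 17.58
ee_pos: [0.5778, -0.044, 0.0173]
eef_rot: [-1.571, -0.0, 1.628]
force: [-3.0, -0.4, -0.7]
grip_width: 0.0942
```

Request:
{"op": "apply_moves", "data": {
  "deltas": [
    {"dp": [0,0,-0.002],"roll": 0,"grip": -1},
    {"dp": [0,0,-0.002],"roll": 0,"grip": -1}
  ]
}}

```text
time_s: 17.82
ee_pos: [0.5817, -0.0438, 0.0173]
eef_rot: [-1.571, 0.0, 1.628]
force: [-3.1, -0.2, -1.9]
grip_width: 0.0941
```

Run:
```python
from h import *
i=imaging.camera_info("wrist");im=imaging.camera("wrist");s=imaging.camera("side")
cv2.imwrite("pics/w6.png",im);cv2.imwrite("pics/s6.png",s)
r=lambda m,x,y,w,h,f:cv2.resize(m[y:y+h,x:x+w],None,fx=f,fy=f,interpolation=cv2.INTER_CUBIC)
cv2.imwrite("pics/c6.png",np.hstack([r(im,120,0,400,400,1),r(s,290,160,160,160,2.5)]))
```

```text
(no output)
```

View pics/c6.png

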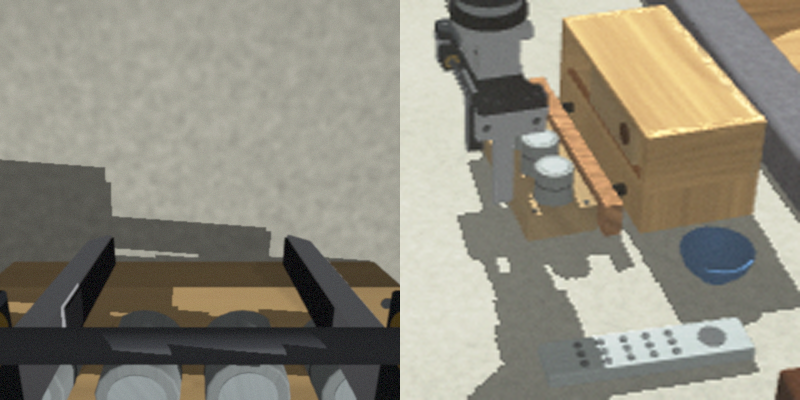

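The tray is square to the fingers and just short of the batten. Sliding takes about 3 N. I'll continue in small steps and watch for the batten's spring force.

Request:
{"op": "apply_moves", "data": {
  "deltas": [
    {"dp": [0,0.0001,-0.001],"roll": 0,"grip": -1},
    {"dp": [0,0,-0.001],"roll": 0,"grip": -1},
    {"dp": [0,0,-0.001],"roll": 0,"grip": -1}
  ]
}}

```text
time_s: 18.3
ee_pos: [0.5843, -0.0437, 0.0175]
eef_rot: [-1.57, -0.0, 1.628]
force: [-8.4, 0.0, 4.1]
grip_width: 0.0941
```

Request:
{"op": "apply_moves", "data": {
  "deltas": [
    {"dp": [0,0,-0.001],"roll": 0,"grip": -1},
    {"dp": [0,0,-0.001],"roll": 0,"grip": -1}
  ]
}}

```text
time_s: 18.55
ee_pos: [0.586, -0.0435, 0.0175]
eef_rot: [-1.569, -0.0, 1.628]
force: [-9.7, 0.4, 5.1]
grip_width: 0.0939
```

Request:
{"op": "apply_moves", "data": {
  "deltas": [
    {"dp": [0,0,-0.001],"roll": 0,"grip": -1},
    {"dp": [0,0,-0.001],"roll": 0,"grip": -1}
  ]
}}

```text
time_s: 18.8
ee_pos: [0.5878, -0.0434, 0.0175]
eef_rot: [-1.569, -0.0, 1.628]
force: [-11.6, -0.8, 7.6]
grip_width: 0.0938
```

Request:
{"op": "apply_moves", "data": {
  "deltas": [
    {"dp": [0,0,-0.001],"roll": 0,"grip": -1},
    {"dp": [0,0,-0.001],"roll": 0,"grip": -1}
  ]
}}

```text
time_s: 19.05
ee_pos: [0.5895, -0.0433, 0.0174]
eef_rot: [-1.568, -0.0, 1.627]
force: [-14.5, 1.3, 9.1]
grip_width: 0.0941
```

Request:
{"op": "apply_moves", "data": {
  "deltas": [
    {"dp": [0,-0.0003,0],"roll": 0,"grip": -1},
    {"dp": [0,-0.0003,-0.001],"roll": 0,"grip": -1},
    {"dp": [0,0,0],"roll": 0,"grip": -1}
  ]
}}

```text
time_s: 19.42
ee_pos: [0.5904, -0.0432, 0.0175]
eef_rot: [-1.568, -0.001, 1.627]
force: [-10.2, -0.2, 3.1]
grip_width: 0.0941
```

Request:
{"op": "apply_moves", "data": {
  "deltas": [
    {"dp": [0,-0.0002,-0.001],"roll": 0,"grip": -1},
    {"dp": [0,-0.0001,-0.001],"roll": 0,"grip": -1},
    {"dp": [0,0,0],"roll": 0,"grip": -1}
  ]
}}

```text
time_s: 19.8
ee_pos: [0.5921, -0.0431, 0.0176]
eef_rot: [-1.567, -0.001, 1.627]
force: [-10.9, 0.3, 0.6]
grip_width: 0.0938
```

Run:
```python
from h import *
F=[]
for k in range(4):
    s=imaging.camera("side");F.append(ctrl.get_obs()["force"])
print(np.round(F,1).tolist(),ctrl.get_obs()["ee_pos"])
c=imaging.camera("scene");cv2.imwrite("pics/s7.png",s)
r=lambda m,x,y,w,h:cv2.resize(m[y:y+h,x:x+w],(400,400),interpolation=cv2.INTER_CUBIC)
s6=cv2.imread("pics/s6.png")
cv2.imwrite("pics/c7.png",np.hstack([r(s,320,190,90,90),r(cv2.imread("pics/s6.png"),320,190,90,90)]))
```

```text
[[-11.2, -0.3, 1.1], [-11.8, -0.1, 1.0], [-10.0, -0.6, 1.9], [-11.6, -0.4, 1.0]] [ 0.59210949 -0.04309841  0.01755398]
```

View pics/c7.png

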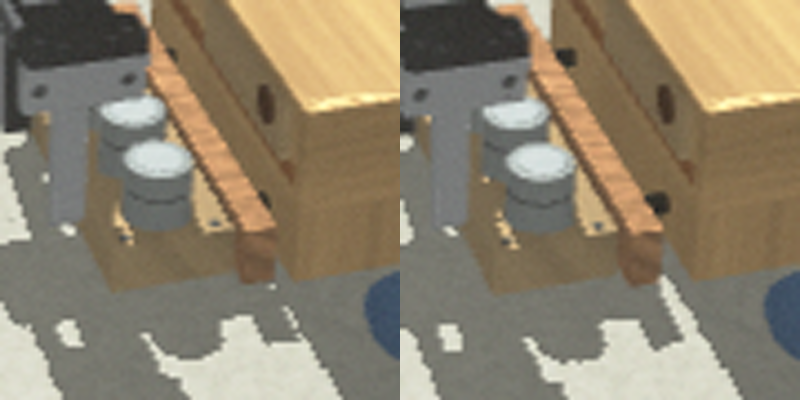

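Batten's end has moved back by about 2.7 px compared with the rest picture. I'll measure that with sub-pixel tracking.

```bash
cat > trav.py <<'E'
from h import *
import sys
a=cv2.imread("pics/s6.png",0);b=imaging.camera("side");cv2.imwrite("pics/"+sys.argv[1],b);b=cv2.cvtColor(b,cv2.COLOR_BGR2GRAY)
i=imaging.camera_info("side");T=np.array(i["world_from_camera"]);K=np.array(i["K"])
def proj(p):
    q=K@(T[:3,:3].T@(np.array(p)-T[:3,3]));return q[:2]/q[2]
u=np.array([np.cos(.0535),np.sin(.0535),0])
def tr(nm,pts,Z):
    pts=np.float32(pts).reshape(-1,1,2)
    q,st,er=cv2.calcOpticalFlowPyrLK(a,b,pts,None,winSize=(9,9),maxLevel=1)
    for p,s,e in zip(pts[:,0],q[:,0],er[:,0]):
        X=onz(i,p,Z);j=(proj(X+u*.01)-proj(X))/.01;m=s-p
        print(nm,p,np.round(m,2),"mm",round(1000*float(m@j/(j@j)),1),"resid",np.round(m-j*(m@j/(j@j)),2),"err",round(float(e),1))
tr("batten",[(379,243),(378,252),(368,244),(373,232)],.03)
tr("tray",[(343,256),(367,241)],.02)
tr("tin lid",[(352,226)],.062)
tr("still",[(391,215),(389,253)],.05)
print(ctrl.get_obs()["ee_pos"],ctrl.get_obs()["force"])
E
python3 trav.py s8.png
```

```text
batten [379. 243.] [ 2.72 -0.56] mm 7.0 resid [-0.02 -0.11] err 5.6
batten [378. 252.] [5.82 8.41] mm 10.6 resid [1.55 9.13] err 22.5
batten [368. 244.] [ 3.43 -0.45] mm 8.6 resid [0.02 0.11] err 5.8
batten [373. 232.] [3.54 0.09] mm 9.1 resid [0.1  0.64] err 8.3
tray [343. 256.] [ 4.2 -1. ] mm 10.4 resid [-0.05 -0.28] err 1.9
tray [367. 241.] [ 3.33 -0.46] mm 8.6 resid [0.01 0.08] err 8.0
tin lid [352. 226.] [ 3.9  -0.59] mm 9.9 resid [0.   0.02] err 5.2
still [391. 215.] [-0.02  0.  ] mm -0.0 resid [0. 0.] err 1.4
still [389. 253.] [ 0.05 -0.01] mm 0.1 resid [-0.   -0.01] err 1.8
[ 0.59212026 -0.04308601  0.01756008] [-11.84500287  -1.04460193   1.29750908]
```

Batten travel is about 7 mm, and the force estimate agrees (11.2 N less about 4 N friction). I'll add 1 mm.

Request:
{"op": "apply_moves", "data": {
  "deltas": [
    {"dp": [0,-0.0001,-0.0006],"roll": 0,"grip": -1},
    {"dp": [0,-0.0001,-0.0006],"roll": 0,"grip": -1},
    {"dp": [0,0,0],"roll": 0,"grip": -1},
    {"dp": [0,0,0],"roll": 0,"grip": -1}
  ]
}}

```text
time_s: 20.6
ee_pos: [0.5931, -0.043, 0.0176]
eef_rot: [-1.566, -0.001, 1.627]
force: [-10.7, -0.8, 1.4]
grip_width: 0.094
```

```bash
python3 trav.py s9.png
python3 - <<'E'
from h import *
F=[]
for k in range(6): F.append(ctrl.get_obs()["force"]);w=imaging.camera("scene")
print(np.mean(F,0).round(2),ctrl.get_obs()["ee_pos"])
s=cv2.imread("pics/s9.png")
r=lambda m,x,y,a,b:cv2.resize(m[y:y+b,x:x+a],(400,400),interpolation=cv2.INTER_CUBIC)
cv2.imwrite("pics/c9.png",np.hstack([r(s,290,170,130,130),r(w,230,140,130,130)]))
E
```

```text
batten [379. 243.] [ 3.15 -0.66] mm 8.1 resid [-0.02 -0.13] err 5.4
batten [378. 252.] [5.82 8.38] mm 10.6 resid [1.54 9.1 ] err 22.5
batten [368. 244.] [ 3.9  -0.49] mm 9.8 resid [0.02 0.15] err 4.9
batten [373. 232.] [4.64 0.88] mm 11.5 resid [0.25 1.58] err 12.3
tray [343. 256.] [ 4.65 -1.24] mm 11.6 resid [-0.08 -0.45] err 1.9
tray [367. 241.] [ 3.89 -0.54] mm 10.0 resid [0.01 0.09] err 7.6
tin lid [352. 226.] [ 4.16 -0.68] mm 10.5 resid [-0.01 -0.03] err 5.1
still [391. 215.] [0.02 0.02] mm 0.0 resid [0.   0.02] err 1.7
still [389. 253.] [-0.22  0.07] mm -0.5 resid [0.01 0.03] err 1.6
[ 0.59311412 -0.04304185  0.01757765] [-12.34615075   0.05890668  -0.16901416]
[-11.68  -0.37   0.3 ] [ 0.59312501 -0.04304574  0.01757409]
```

View pics/c9.png

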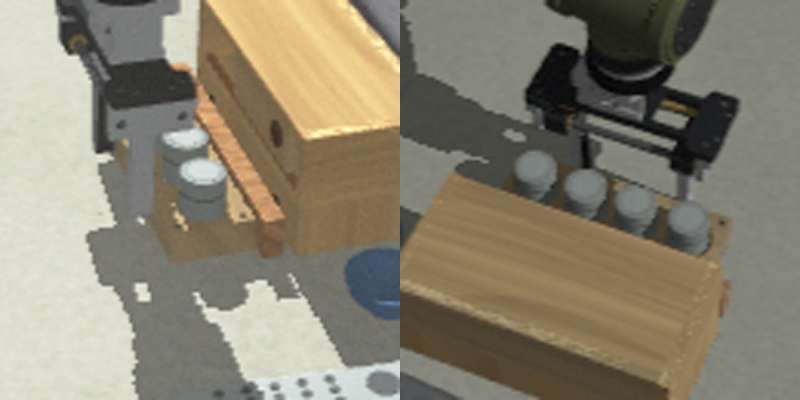

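All four tins are seated and the tray is flush on the batten. Travel is about 8 mm, and 11.7 N less about 3.5 N friction leaves about 8 N on the batten. Handing in while still pressing.

```bash
python3 -c "
from station import ctrl
print(ctrl.hand_in())"
```

```text
the job is handed in; nothing more can be done
None
```

The job is handed in, with the arm still holding the tray pressed against the batten. Both spare tins are in the two middle pockets, and the tins in the end pockets stayed in place. I pushed the tray back with the two open fingers set parallel to the batten.

**Last checks**
- **Tins and tray:** the last pictures show all four tins standing in their pockets. The tray looks flush on the batten; I judged that by eye and did not measure its angle.
- **Batten travel:** tracking the clearest point on the batten gave about 8.1 mm.
- **Force:** the wrist read about 11.7 N. Less an estimated 3.5 N of tray friction, that leaves about 8 N on the batten.
- **Other objects:** I did not move anything else on purpose, and the pictures showed nothing disturbed, but I did not measure each object.

**What disagreed**
- **Tracking:** the other tracked points near the tray edge gave 10 to 11.5 mm. I discounted them because they follow the tray or mix the two, and the tray also covered the short gap before touching the batten.
- **Downward load:** during the push, friction at the fingers pressed the tray down with up to about 9 N. I eased that off to near zero before the final hold.

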